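# Locate the adapter plate and relock the plunger

### The job

Pull the black T-handle plunger of the fixture up, twist it so that it stays out by itself and let go of it. Slide the adapter plate home and hold it pressed, gently, against both steel dowels and the end stop all at the same time for a moment. Then twist the T-handle back so that the pin drops fully into the plate's notch, leaving the plate flush against dowels and stop, and leave the eyepiece, cap and spacer ring alone.

Things in the scene. Friction and masses are not known exactly. Their poses are not given: they have to be found in the camera images.
- fixture: Locating fixture fixed to the shelf: dark steel bed, top at 10 mm, from x -95 to +70 and y -155 to +95 mm in its frame. Origin: shelf level, under where the plate's centre belongs; at home the plate's axes equal the fixture's. Dowels on the plate's +x side, end stop on its +y side, plunger over its -x edge. Carries dowels, stop and plunger.
- dowel_a: Upright steel dowel, 10 mm diameter, standing 24 mm above the bed (top at 34 mm), at x +55, y +45 mm of the fixture. Origin: centre of its foot, on the bed.
- dowel_b: The other dowel, the same, at x +55, y -45 mm of the fixture. Origin: centre of its foot, on the bed.
- end_stop: Red block with a 12 mm steel button that faces -y of the fixture, button centre 8.5 mm above the bed; block 30 mm wide, top 22 mm above the bed. Origin: on the bed below the button's contact face, at x 0, y +70 mm of the fixture. The plate's polished faces slide easily on bed, dowels and stop (friction about 0.2); the boss grips like plain metal (0.6).
- plunger (a joint): Height of the spring plunger, m: 0 = down (its 8 mm pin ends 3 mm above the bed and bars the plate's way), 0.016 = fully pulled. Spring: 3 N at 0, 7 N at the top. Pulled above 0.012 it can be twisted; its cross pin then rests on the collar and holds it out at 0.012, the pin's end 3 mm above the plate's top.
- tbar (a joint): Twist of the T-handle, rad: 0 = bar along the fixture's x, pin free to drop; grows counter-clockwise seen from above, to 1.3. Pulled and twisted to 0.5 to 1.3 the plunger stays out by itself. Back below about 0.15 the cross pin meets its slot and the spring drops the pin when let go. Stays where left (friction 0.03 N m).
- tbar_grip (a point): Centre of the T-handle's black bar: 44 mm long, 10 mm thick, 20 mm high. At 78 mm above the shelf when the plunger is down, 90 mm when held out. Its x axis runs along the bar.
- plate: Loose polished aluminium plate, 100 (x) x 140 (y) x 12 mm, about 0.7 kg, on the bed, a brass T-adapter (round boss, 40 mm diameter, 42 mm high) fixed on its centre. Origin: centre of its underside. A 12 x 12 mm notch is cut in its -x edge, 55 mm to +y of centre. +x edge goes to the dowels, +y edge to the stop. Starts 40 to 75 mm short of the stop, 6 to 12 mm off the dowels, a little turned.
- boss_top (a point): Centre of the top of the brass boss, 54 mm above the plate's underside. Pushed high up on the boss, the plate tends to tip and jam; pushed low down it slides true.
- eyepiece: Bystander: silver zoom eyepiece standing upright, 54 mm diameter, 96 mm high. Origin: centre of its foot.
- cap: Bystander: orange collimation cap, 44 mm diameter, 30 mm high. Origin: centre of its underside.
- spacer: Bystander: brass spacer ring, 42 mm diameter, 22 mm high. Origin: centre of its underside.
- collar (a point): Centre of the top of the plunger's steel slotted collar (28 x 28 mm), on the plunger's vertical axis: x -44, y +55 mm of the fixture, 54 mm above the shelf. Below it an aluminium arm, 30 mm wide in y, spans 28 to 40 mm above the shelf from x -90 to -30 mm, on a tower at its -x end.
There are look-alikes about, which are no part of the job. Leave any blue or orange look-alike of the plate alone.

How it is judged:
On the way, in this order (a step that is already met when the one before it is completed fails the run):
1. the plunger is pulled, twisted and let go, and stays out by itself (value of joint plunger above 0.01 m and value of joint tbar above 0.4 rad and contact force between the fingers and fixture below 0.2 N), for 0.2 s.
2. the plate is pressed against both dowels and the end stop at the same time, with at least 0.8 N on each, for 0.2 s (contact force between plate and dowel_a above 0.8 N and contact force between plate and dowel_b above 0.8 N and contact force between plate and end_stop above 0.8 N), for 0.2 s.
At the end, for the whole second after the job is handed in: The plunger is fully down (within 2 mm) with the T-handle twisted back (under 0.25 rad), its pin in the plate's notch; the plate lies flat on the bed at rest within 1.5 mm of home in x and y and within 0.02 rad of square to the fixture, that is, flush against both dowels and the end stop (value of joint plunger below 0.002 m and value of joint tbar below 0.25 rad and x of plate in the frame of fixture between -0.0015 and 0.0015 m and y of plate in the frame of fixture between -0.0015 and 0.0015 m and z of plate in the frame of fixture below 0.0115 m and angle between the x axis of plate and the x axis of fixture, either way round below 0.02 rad and linear speed of plate below 0.01 m/s); the robot touches nothing.
It fails at once if the plate is pressed with more than 45 N on a dowel or the end stop (contact force between plate and dowel_a above 45 N or contact force between plate and dowel_b above 45 N or contact force between plate and end_stop above 45 N).
It fails at once if the eyepiece, cap or spacer ring is moved by more than 20 mm (distance of any of eyepiece, cap, spacer from where it was at the start of the episode above 0.02 m).
It also fails if it takes over 67 s, if anything falls off the work surface, if the arm or the gripper's body presses on something with over 40 N, if the wrist force passes 120 N, or if a joint passes its speed limit or range.

### The arm

A 6-joint arm with a two-finger parallel gripper is mounted at the origin on the work surface. World frame = base frame: x ahead of the robot, y to its left, z up, the work surface at z = 0. Lengths are in m, angles in rad, forces in N, time in s.
With the tool pointing down it reaches from about 0.35 to 0.775 m from the base axis. Payload 5.5 kg.
Tool frame: the origin (TCP) lies midway between the tips of the shut fingers; the grasp point (between the pads) lies 19 mm behind it; z points along the fingers, y is the line along which they close (so a half turn about z gives the same grasp; the last joint's range is limited). The gripper opens to 85 mm and grips with 20 to 120 N. Pads are 22 mm wide; open, the fingers measure 114 mm over their backs; the gripper's body (76 mm by 85 mm) begins 54 mm behind the grasp point. The pads swing forward as they close: fully open they stand 13 mm farther back than shut.
Start: joints at [-1.35, 0.313, 0.046, 1.304, 0, 1.431], TCP at [0.203, -0.538, 0.231] pointing down, gripper open.
Joint ranges: [-2.76, 2.76], [-0.86, 1.69], [-1.03, 1.26], [-2.2, 2.34], [-1.47, 1.5], [-3.14, 3.14]. Speed limits (rad/s): [2.57, 2.57, 3.14, 3.14, 3.14, 3.14].

### API

Orientations are given as a unit quaternion [w, x, y, z].
In Python, from workcell import env gives the robot as it stands.
- The arm moves only by the tool move_arm, never from a script. Its argument "targets" is a list of rows, each a list of 3 entries, a list of its own where there are three numbers: the shift along the tool's x, y, z in mm, then the turn, a rotation vector about the tool's x, y, z in units of 10 degrees (1.0 is 10 degrees), then the closure, from -1 (fully open) to 1 (shut). In form: [[[dx, dy, dz], [ax, ay, az], gripper], ...]. A call has 1 to 5 rows; each row is the pose to reach, as a shift and turn from the pose commanded when the call began, along the tool's axes at that moment; what a row does not reach only later rows make up. A row lasts 1/8 s, in which the tool goes at most 62.5 mm and 10.7 degrees, less where a joint would pass 70% of its speed; a pose out of reach is approached as far as the arm can. A call with a gripper value outside its range is refused whole. The fingers move at their own pace and stop on an object; "squeeze" is the grip in N (left out, the last holds). Time passes only in rows, so rows that repeat a pose let the fingers close. It gives the time, the measured TCP pose, the force, the opening and the grip force at its end, in the units of the state.
- env.get_state(): the state, without advancing time (a new reading comes with each control period).
- env.read_camera(name): name is "side" or "top"; returns a dict with "pixels" (400x640x3 uint8, red, green, blue), "fovy" (degrees; the focal length in pixels is half the picture's height over the tangent of half this angle, whatever the lens; pixels are square), "cx", "cy" (the principal point, pixels), "extrinsics" (4x4, takes a point from world to camera coordinates). Camera axes: x right, y up, looking along -z (the intrinsics and any distortion apply to the point x, -y, -z); pixel columns grow to the right and rows downward; lengths in m; the calibration is good to about 2 mm. A picture is of the moment at which its call begins. There is no depth.
- env.hand_in(): hands the job in; it is judged then, once.
Trained networks look in a picture, given as the dict that the camera call returned (one of the last four; its "shot" number tells which), for a name from the list of things; names that differ only in an ending like _2 or _b are one class to them, and where a whole thing is asked for, a point or a joint stands for the part that bears it (a point fixed in the world has none). Each returns a list of dicts, best first, with "confidence" (0 to 1); they miss things now and then, are a little off and sometimes report something else, mostly with a low value. They report only what shows in the picture. A call takes as long as a camera call. They do not tell look-alikes from the thing itself.
- env.spot_in(thing, picture): "centre" ([x, y, z] in m, in world coordinates, good to about 4 mm: the middle of the surface that is visible of it).
- env.regions_of(thing, picture): "mask" (400x640 bool, what is visible of it).
- env.landmark_of(thing, picture): "centre" ([x, y, z] in m, in world coordinates, good to about 4 mm: a listed point, or the origin of a listed thing).
The state is a dict: "clock": time; "joint_pos": joint angles; "qvel": joint speeds; "tau": joint torques, N m; "tcp_pos": TCP position; "orientation": TCP orientation; "wrist_force": force on the tool from outside, world axes, zero at the start; "ft_torque": the same for the moment, N m; "finger_gap": finger opening in m; "grip_force": force on a finger pad.
Only numpy, scipy, OpenCV 4.12 (cv2) and the standard library are available. Lean on these libraries where they do the work, as an engineer would, in place of code of your own. Each camera call takes 0.05 s, during which the arm holds its last target. There are 200 camera calls.

## Working session

There is one attempt and no reset: what is moved stays moved. The work goes in short steps, Python scripts to look and compute and a tool call to move; the robot and the scene stay as the last step left them, time stands still between calls to the robot, and variables do not carry over. Pictures are saved under pics/ and viewed, at most 10 in all, crops included, and the job is handed in when it is done.

Besides the shell and the picture viewer there is one more tool, called after "Request:" as name([rows], argument=value, ...), one row to a line, values as JSON. move_arm: Moves the arm, as the interface text tells. Its arguments: {"type":"object","properties":{"targets":{"type":"array","items":{"type":"array"}},"squeeze":{"type":"number"}},"required":["targets"]}

```bash
ls; mkdir -p pics; cat > h.py <<'E'
import numpy as np, cv2
from workcell import env
def save(p,name,crop=None,scale=1):
    im=p["pixels"][:,:,::-1]
    if crop: r0,r1,c0,c1=crop; im=im[r0:r1,c0:c1]
    cv2.imwrite("pics/"+name,cv2.resize(im,None,fx=scale,fy=scale,interpolation=cv2.INTER_CUBIC))
def proj(p,X):
    X=np.atleast_2d(X); E=np.array(p["extrinsics"]); c=X@E[:3,:3].T+E[:3,3]
    f=200/np.tan(np.radians(p["fovy"])/2)
    return np.c_[p["cx"]+f*c[:,0]/-c[:,2], p["cy"]-f*c[:,1]/-c[:,2]]
def back(p,uv,z):
    E=np.array(p["extrinsics"]); R=E[:3,:3]; o=-R.T@E[:3,3]
    f=200/np.tan(np.radians(p["fovy"])/2)
    d=R.T@np.array([(uv[0]-p["cx"])/f,-(uv[1]-p["cy"])/f,-1]); return o+d*(z-o[2])/d[2]
E
python3 - <<'E'
from h import *
s=env.get_state(); print(s)
ps={n:env.read_camera(n) for n in("side","top")}
for n,p in ps.items():
    save(p,n+"0.png",scale=1.25)
    print(n,p["fovy"],p["cx"],p["cy"],[k for k in p],np.round(p["extrinsics"],3).tolist())
    for t in["fixture","dowel_a","end_stop","tbar_grip","collar","plate","boss_top","eyepiece","cap","spacer"]:
        print(t,[(np.round(d["centre"],3).tolist(),round(d["confidence"],2),np.round(proj(p,d["centre"])[0]).tolist()) for d in env.landmark_of(t,p)[:4]])
E
```

```text
pics
{'clock': 0.0, 'joint_pos': array([-1.34962930e+00,  3.14045978e-01,  4.49366332e-02,  1.30355660e+00,
        1.25883130e-05,  1.43119612e+00]), 'qvel': array([ 0.00148723,  0.00201217,  0.00041333, -0.00173869, -0.00062784,
        0.00035523]), 'tau': array([-1.24227216e-05, -4.80634725e+01,  2.98529327e+01,  1.94777007e-02,
       -1.71615034e-04, -1.50108853e-06]), 'tcp_pos': array([ 0.20285143, -0.53748229,  0.2303656 ]), 'orientation': array([-9.34285535e-04,  9.83774513e-01,  1.79406895e-01, -3.18250981e-05]), 'wrist_force': array([-0.64088885, -0.14139314, -0.35578574]), 'ft_torque': array([-0.03064249, -0.01344057,  0.01307851]), 'grip_force': 0.0, 'finger_gap': 0.08522163235764504}
side 51.869843150113724 321.3127825777735 198.23790034388134 ['pixels', 'fovy', 'cx', 'cy', 'extrinsics', 'shot'] [[-0.982, -0.19, -0.01, 0.556], [0.094, -0.53, 0.843, -0.109], [-0.166, 0.826, 0.539, -1.062], [0.0, 0.0, 0.0, 1.0]]
fixture [([0.538, -0.019, -0.002], 0.74, [333.0, 216.0]), ([0.432, -0.339, 0.004], 0.59, [379.0, 165.0])]
dowel_a [([0.59, 0.025, 0.006], 0.49, [311.0, 221.0]), (
[... 1331 characters left out ...]
.015], 0.55, [317.0, 204.0])]
tbar_grip [([0.434, -0.342, 0.004], 0.67, [477.0, 242.0]), ([0.491, 0.03, 0.078], 0.58, [323.0, 221.0])]
collar [([0.489, 0.033, 0.055], 0.69, [322.0, 221.0])]
plate [([0.322, -0.222, -0.003], 0.72, [428.0, 288.0]), ([0.788, -0.298, 0.002], 0.71, [454.0, 100.0]), ([0.528, -0.089, 0.012], 0.68, [372.0, 205.0]), ([0.41, 0.201, 0.0], 0.62, [256.0, 254.0])]
boss_top [([0.761, -0.09, 0.054], 0.89, [372.0, 107.0]), ([0.405, 0.204, 0.057], 0.83, [250.0, 258.0]), ([0.532, -0.09, 0.065], 0.68, [374.0, 202.0])]
eyepiece [([0.604, -0.328, 0.001], 0.86, [469.0, 173.0])]
cap [([0.436, -0.341, 0.005], 0.65, [476.0, 241.0])]
spacer [([0.52, 0.333, -0.0], 0.68, [203.0, 211.0])]
```

View pics/top0.png

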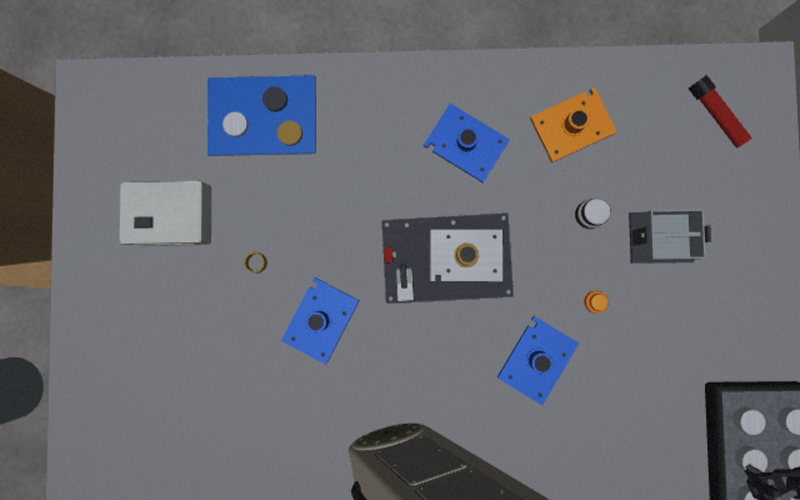

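View pics/side0.png

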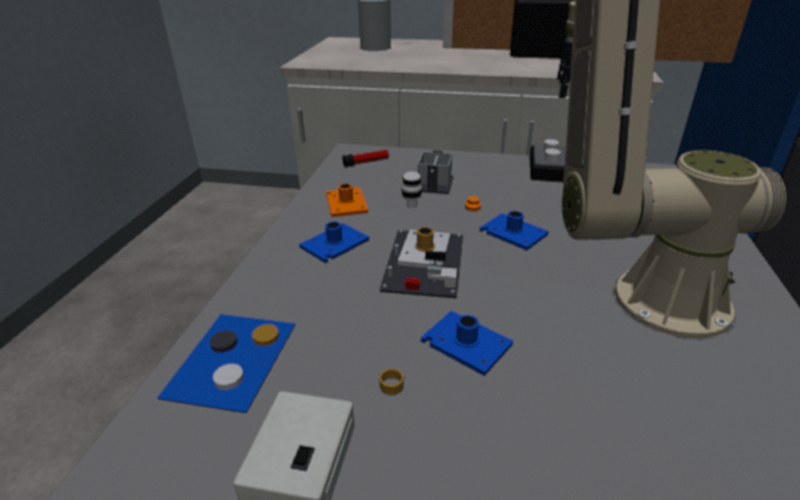

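The job's plate is the silver one with the brass boss on the dark bed (boss at top view px 467,254 of the 800-wide picture). The look-alikes are blue at (467,140), (317,321) and (541,362) and orange at (577,121); they differ in colour and are not on the fixture. I'll confirm that in an enlarged crop and measure the fixture and plate corners.

```bash
python3 - <<'E'
from h import *
p=env.read_camera("top"); s=env.read_camera("side")
save(p,"crop1.png",(165,250,295,425),6)
def box(m):
    m=cv2.morphologyEx(m.astype(np.uint8),cv2.MORPH_CLOSE,np.ones((5,5)))
    c=max(cv2.findContours(m,cv2.RETR_EXTERNAL,cv2.CHAIN_APPROX_NONE)[0],key=cv2.contourArea)
    return cv2.boxPoints(cv2.minAreaRect(c))
for t,z in(("fixture",.01),("plate",.022)):
    for d in env.regions_of(t,p)[:5]:
        b=box(d["mask"]); W=np.array([back(p,q,z)[:2] for q in b])
        print(t,round(d["confidence"],2),b.round(1).tolist(),W.round(3).tolist(),[round(float(np.degrees(np.arctan2(*(W[(i+1)%4]-W[i])[::-1]))),1) for i in range(4)])
for t in["tbar_grip","collar","boss_top","plate","end_stop"]:
  for q in(p,s):
    print(t,[(np.round(d["centre"],4).tolist(),round(d["confidence"],2)) for d in env.landmark_of(t,q) if abs(d["centre"][0]-.53)<.06 and abs(d["centre"][1]+.02)<.1])
E
```

```text
fixture 0.56 [[305.1000061035156, 176.10000610351562], [406.29998779296875, 170.0], [410.3999938964844, 236.89999389648438], [309.20001220703125, 243.10000610351562]] [[0.601, 0.076], [0.613, -0.174], [0.448, -0.18], [0.437, 0.068]] [-87.4, -177.9, 92.7, 2.9]
plate 0.94 [[224.10000610351562, 272.8999938964844], [251.1999969482422, 221.10000610351562], [288.20001220703125, 240.39999389648438], [261.20001220703125, 292.20001220703125]] [[0.368, 0.274], [0.492, 0.208], [0.444, 0.118], [0.32, 0.184]] [-28.0, -118.1, 151.8, 62.3]
plate 0.93 [[344.0, 184.0], [401.0, 184.0], [401.0, 224.0], [344.0, 224.0]] [[0.579, -0.02], [0.577, -0.158], [0.48, -0.156], [0.482, -0.018]] [-90.9, 178.7, 89.2, -0.9]
plate 0.82 [[337.70001220703125, 115.5], [360.8999938964844, 80.5999984741211], [408.5, 112.30000305175781], [385.20001220703125, 147.1999969482422]] [[0.749, -0.007], [0.835, -0.066], [0.753, -0.181], [0.668, -0.122]] [-34.3, -125.3, 145.5, 55.0]
plate 0.78 [[396.5, 301.70001220703125], [426.79998779296875, 252.0], [463.3999938964844, 274.29998779296875], [433.20001220703125, 324.0]] [[0.295, -0.141], [0.412, -0.217], [0.358, -0.303], [0.241, -0.227]] [-32.6, -122.2, 147.2, 58.2]
plate 0.66 [[423.1000061035156, 93.30000305175781], [476.79998779296875, 68.9000015258789], [493.8999938964844, 106.5], [440.20001220703125, 130.89999389648438]] [[0.8, -0.217], [0.858, -0.35], [0.764, -0.389], [0.706, -0.256]] [-66.4, -157.8, 113.6, 22.6]
tbar_grip [([0.4898, 0.0289, 0.0748], 0.5), ([0.5345, -0.0188, 0.0009], 0.27)]
tbar_grip [([0.491, 0.0311, 0.0768], 0.58)]
collar [([0.4888, 0.0307, 0.0531], 0.64)]
collar [([0.4884, 0.0325, 0.0515], 0.75), ([0.5314, -0.0866, 0.0101], 0.66)]
boss_top [([0.5319, -0.0921, 0.0646], 0.83)]
boss_top [([0.5301, -0.089, 0.0667], 0.85)]
plate [([0.5264, -0.0883, 0.0099], 0.56)]
plate []
end_stop [([0.5301, 0.0465, 0.0138], 0.63)]
end_stop [([0.5351, 0.0485, 0.0092], 0.63)]
```

View pics/crop1.png

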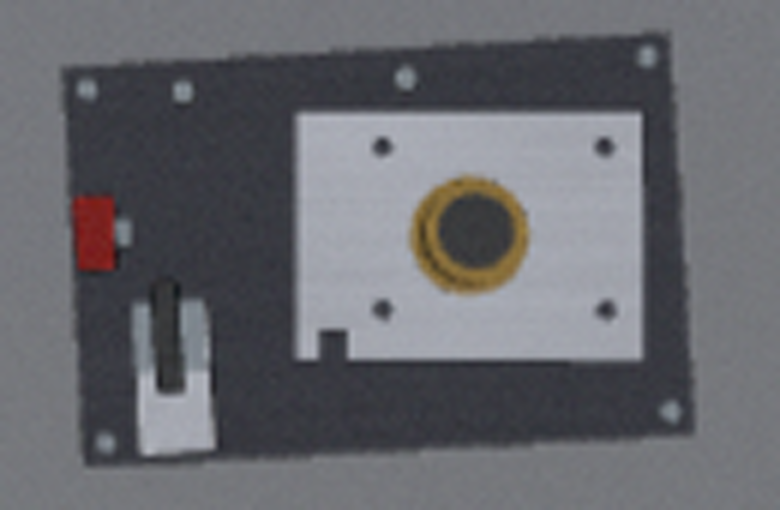

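The crop confirms it: silver plate with brass boss at crop (470,235) and its notch at (333,345). The red stop is at (100,233), the dowels at (182,91) and (405,78), and the black T-bar at (167,335). The fixture origin comes out at about (0.536,-0.022) with yaw 2.6°. I'll move above the T-handle.

Request:
move_arm([
  [[469,-430,90],[0,0,-16.2],-1],
  [[469,-430,90],[0,0,-16.2],-1],
  [[469,-430,90],[0,0,-16.2],-1],
  [[469,-430,90],[0,0,-16.2],-1],
  [[469,-430,90],[0,0,-16.2],-1],
])

```text
clock: 2.42
tcp_pos: [0.3432, -0.2603, 0.1875]
orientation: [0.001, 0.795, 0.607, 0.0]
wrist_force: [0.6, -0.4, -0.1]
finger_gap: 0.0856
grip_force: 0.0
```

```bash
cat >> h.py <<'E'
from scipy.spatial.transform import Rotation as R
def goal(pos,yaw_deg):
    s=env.get_state(); q=s["orientation"]; r=R.from_quat([q[1],q[2],q[3],q[0]])
    a=np.radians(yaw_deg); t=R.from_matrix(np.array([[np.cos(a),np.sin(a),0],[np.sin(a),-np.cos(a),0],[0,0,-1]]))
    print("t",s["clock"],"tcp",s["tcp_pos"].round(4),"j",s["joint_pos"].round(2),"gap",s["finger_gap"],"F",s["wrist_force"].round(2))
    print("shift",(r.inv().apply(np.array(pos)-s["tcp_pos"])*1000).round(1),"turn",(np.degrees((r.inv()*t).as_rotvec())/10).round(2))
E
python3 -c "
from h import *
goal([.49,.0305,.14],182.6)"
```

```text
t 2.425 tcp [ 0.3432 -0.2603  0.1875] j [-0.84  0.05 -0.38  1.13  0.    1.  ] gap 0.0855982013413904 F [ 0.59 -0.43 -0.06]
shift [319.2  64.8  47.4] turn [ 0.000e+00  1.000e-02 -1.079e+01]
```

Request:
move_arm([
  [[319,65,47],[0,0,-10.8],-1],
  [[319,65,47],[0,0,-10.8],-1],
  [[319,65,47],[0,0,-10.8],-1],
  [[319,65,47],[0,0,-10.8],-1],
  [[319,65,47],[0,0,-10.8],-1],
])

```text
clock: 3.05
tcp_pos: [0.4846, 0.0153, 0.143]
orientation: [0.001, 0.435, 0.901, 0.0]
wrist_force: [1.3, -1.1, 1.5]
finger_gap: 0.0851
grip_force: 0.0
```

```bash
python3 -c "
from h import *
goal([.49,.0305,.13],182.6)"
```

```text
t 3.05 tcp [0.4846 0.0153 0.143 ] j [-0.13  0.19 -0.34  1.04 -0.    0.77] gap 0.0851438651320231 F [ 1.33 -1.06  1.52]
shift [ 8.5 13.7 13. ] turn [ 0.    0.01 -5.41]
```

Request:
move_arm([
  [[8.5,14,13],[0,0,-5.4],-1],
  [[8.5,14,13],[0,0,-5.4],-1],
  [[8.5,14,13],[0,0,-5.4],-1],
  [[8.5,14,13],[0,0,-5.4],-1],
  [[8.5,14,13],[0,0,-5.4],-1],
])

```text
clock: 3.68
tcp_pos: [0.4894, 0.0288, 0.1299]
orientation: [0.0, -0.019, 1.0, -0.0]
wrist_force: [0.8, 0.1, -0.2]
finger_gap: 0.0855
grip_force: 0.0
```

Request:
move_arm([
  [[0,0,0],[0,0,0],-1],
  [[0,0,35],[0,0,0],-0.4],
  [[0,0,68],[0,0,0],-0.4],
  [[0,0,68],[0,0,0],-0.4],
  [[0,0,68],[0,0,0],-0.4],
])

```text
clock: 4.3
tcp_pos: [0.49, 0.0286, 0.0628]
orientation: [0.0, -0.015, 1.0, -0.0]
wrist_force: [0.3, 0.8, 0.9]
finger_gap: 0.0596
grip_force: 0.0
```

```bash
python3 -c "
from h import *
goal([.49,.0305,.061],182.6)
p=env.read_camera('top');save(p,'top2.png',(165,250,280,400),5)
p=env.read_camera('side');save(p,'side2.png',(130,250,280,400),5)
im=[cv2.imread('pics/%s2.png'%n) for n in('top','side')];h=425
cv2.imwrite('pics/both2.png',np.hstack([cv2.resize(i,(400,h)) for i in im]))"
```

```text
t 4.3 tcp [0.49   0.0286 0.0628] j [-0.11  0.27 -0.45  0.85 -0.   -0.14] gap 0.05960449418349329 F [0.32 0.79 0.9 ]
shift [-0.1  1.9  1.8] turn [-0.    0.01 -0.09]
```

View pics/both2.png

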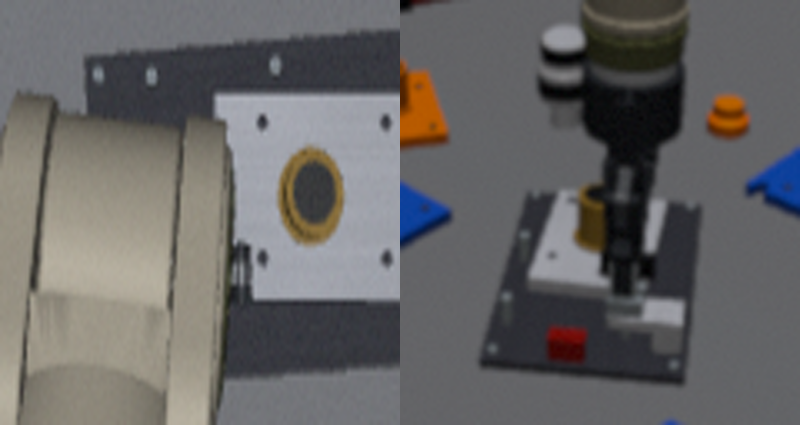

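The gripper straddles the T-bar (right panel, about (625,270)), with the plate and boss untouched. Next I close on the bar.

Request:
move_arm([
  [[0,2,1],[0,0,-0.1],0.5],
  [[0,2,1],[0,0,-0.1],1],
  [[0,2,1],[0,0,-0.1],1],
  [[0,2,1],[0,0,-0.1],1],
  [[0,2,1],[0,0,-0.1],1],
], squeeze=40)

```text
clock: 5.03
tcp_pos: [0.4895, 0.0326, 0.0614]
orientation: [0.0, -0.025, 1.0, 0.002]
wrist_force: [-1.4, 7.4, 4.5]
finger_gap: 0.0091
grip_force: 40.3
```

Request:
move_arm([
  [[0,1.5,-4],[0,0,0],1],
  [[0,1.5,-8],[0,0,0],1],
  [[0,1.5,-12],[0,0,0],1],
  [[0,1.5,-15.5],[0,0,0],1],
  [[0,1.5,-15.5],[0,0,0],1],
])

```text
clock: 5.65
tcp_pos: [0.4893, 0.0328, 0.0762]
orientation: [0.0, -0.025, 1.0, 0.001]
wrist_force: [2.3, 4.4, -7.3]
finger_gap: 0.0093
grip_force: 38.8
```

Request:
move_arm([
  [[0,0,0],[0,0,-1],1],
  [[0,0,0],[0,0,-2],1],
  [[0,0,0],[0,0,-3],1],
  [[0,0,0],[0,0,-4],1],
  [[0,0,0],[0,0,-5],1],
])

```text
clock: 6.28
tcp_pos: [0.4897, 0.0325, 0.0761]
orientation: [0.001, -0.447, 0.894, 0.0]
wrist_force: [3.4, 4.5, -6.9]
finger_gap: 0.0094
grip_force: 38.9
```

Request:
move_arm([
  [[0,0,0],[0,0,-0.8],1],
  [[0,0,0],[0,0,-0.8],1],
  [[0,0,2],[0,0,-0.8],1],
  [[0,0,3],[0,0,-0.8],1],
  [[0,0,3],[0,0,-0.8],1],
])

```text
clock: 6.9
tcp_pos: [0.4898, 0.0325, 0.0735]
orientation: [0.001, -0.506, 0.862, 0.0]
wrist_force: [3.5, 4.2, -4.6]
finger_gap: 0.0094
grip_force: 39.3
```

Request:
move_arm([
  [[0,0,0],[0,0,0],-0.4],
  [[0,0,0],[0,0,0],-0.4],
  [[0,0,0],[0,0,0],-0.4],
  [[0,0,-30],[0,0,0],-0.4],
  [[0,0,-60],[0,0,0],-0.4],
])

```text
clock: 7.52
tcp_pos: [0.4887, 0.032, 0.1338]
orientation: [-0.001, -0.506, 0.863, 0.0]
wrist_force: [-0.2, 0.8, 0.1]
finger_gap: 0.0597
grip_force: 0.0
```

```bash
python3 -c "
from h import *
goal([.49,-.13,.15],182.6)
p=env.read_camera('side');save(p,'side3.png',(150,250,280,400),6)
print(env.landmark_of('tbar_grip',p)[:2])
"
```

```text
t 7.525 tcp [0.4887 0.032  0.1338] j [-0.1   0.2  -0.34  1.02 -0.   -1.16] gap 0.059747979795332556 F [-0.19  0.78  0.1 ]
shift [140.8 -80.2 -16.1] turn [ 0.   -0.01  5.82]
[{'centre': [0.4908, 0.0318, 0.0896], 'confidence': 0.58}]
```

View pics/side3.png

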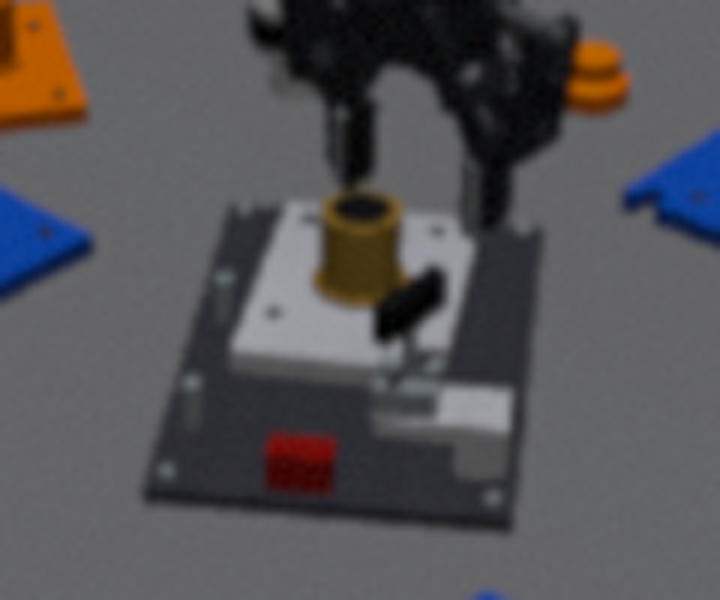

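The T-handle stays out: its bar is at crop (410,303), twisted, with z ≈ 0.09, and the fingers are clear of it. Next I go to the (-x,-y) side of the boss with the fingers shut, for a diagonal push.

Request:
move_arm([
  [[60,-40,-10],[0,0,0.6],0.5],
  [[130,-87,-10],[0,0,1.3],1],
  [[130,-87,-10],[0,0,1.3],1],
  [[130,-87,-10],[0,0,1.3],1],
  [[130,-87,-10],[0,0,1.3],1],
])

```text
clock: 8.25
tcp_pos: [0.5011, -0.1232, 0.1427]
orientation: [-0.001, -0.405, 0.914, 0.001]
wrist_force: [0.3, 0.8, 0.6]
finger_gap: -0.0005
grip_force: 0.0
```

```bash
python3 -c "
from h import *
goal([.5007,-.1237,.036],227.6)
p=env.read_camera('side')
print([d for d in env.landmark_of('boss_top',p) if abs(d['centre'][0]-.53)<.05])
"
```

```text
t 8.25 tcp [ 0.5011 -0.1232  0.1427] j [-0.4   0.25 -0.27  1.06  0.   -1.23] gap -0.0004630100584773611 F [0.29 0.76 0.6 ]
shift [  0.6  -0.2 106.7] turn [ 0.01 -0.    0.02]
[{'centre': [0.5291, -0.0859, 0.0668], 'confidence': 0.91}]
```

Request:
move_arm([
  [[0,0,55],[0,0,0],1],
  [[0,0,100],[0,0,0],1],
  [[0,0,107],[0,0,0],1],
  [[-5,0,107],[0,0,0],1],
  [[-8,0,107],[0,0,0],1],
])

```text
clock: 8.98
tcp_pos: [0.5092, -0.1179, 0.0384]
orientation: [0.001, -0.406, 0.914, -0.001]
wrist_force: [0.0, -0.5, 0.7]
finger_gap: 0.0001
grip_force: 0.0
```

Request:
move_arm([
  [[-4,0,0],[0,0,0],1],
  [[-7,0,0],[0,0,0],1],
  [[-10,0,0],[0,0,0],1],
  [[-12,0,0],[0,0,0],1],
  [[-12,0,0],[0,0,0],1],
])

```text
clock: 9.6
tcp_pos: [0.5153, -0.1089, 0.0364]
orientation: [0.0, -0.405, 0.914, -0.0]
wrist_force: [-1.3, -1.6, 1.4]
finger_gap: 0.0002
grip_force: 0.7
```

```bash
cat > m.py <<'E'
from h import *
goal([.5363-.0209,-.0205-.0229,.036],227.6)
s=env.read_camera('side'); p=env.read_camera('top')
for q in(s,p): print([(d['centre'].round(4) if hasattr(d['centre'],'round') else d['centre']) for d in env.landmark_of('boss_top',q) if abs(d['centre'][0]-.53)<.05])
save(s,'s4.png',(150,250,280,400),6)
E
python3 m.py
```

```text
t 9.6 tcp [ 0.5153 -0.1089  0.0364] j [-0.36  0.36 -0.39  0.81  0.   -1.2 ] gap 0.00020956375872872447 F [-1.28 -1.58  1.35]
shift [-48.6  43.9   0.4] turn [-0.    0.    0.02]
[[0.5315, -0.0852, 0.0675]]
[[0.5345, -0.0848, 0.0641]]
```

View pics/s4.png

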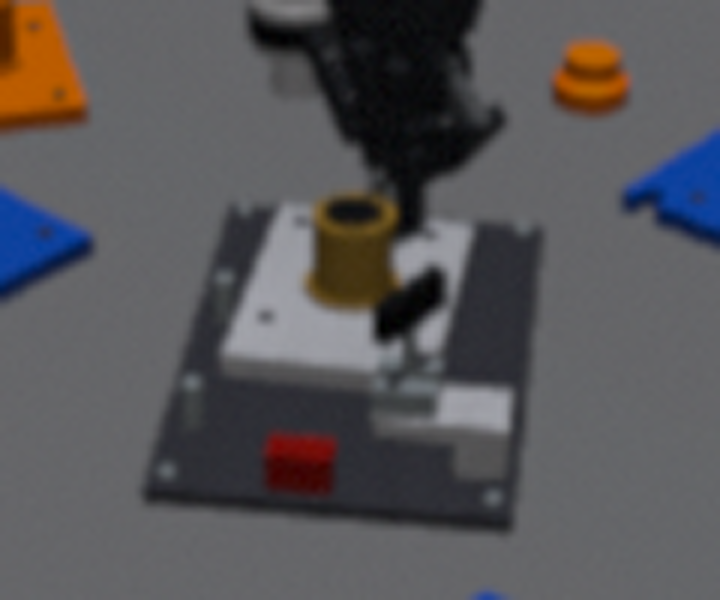

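The fingers touch the boss at crop (405,215) and the plate still lies about 65 mm from the stop. Now I slide it toward the dowels and stop.

Request:
move_arm([
  [[-6,1,0],[0,0,0],1],
  [[-11,6,0],[0,0,0],1],
  [[-16,11,0],[0,0,0],1],
  [[-21,16,0],[0,0,0],1],
  [[-26,21,0],[0,0,0],1],
])

```text
clock: 10.42
tcp_pos: [0.5171, -0.0749, 0.0364]
orientation: [-0.0, -0.405, 0.914, -0.0]
wrist_force: [0.2, -1.9, -0.2]
finger_gap: 0.0005
grip_force: 0.8
```

```bash
sed -i 's/s4.png/s5.png/' m.py; python3 m.py
```

```text
t 10.425 tcp [ 0.5171 -0.0749  0.0364] j [-0.3   0.36 -0.4   0.81 -0.   -1.13] gap 0.00046768087123683647 F [ 0.17 -1.94 -0.17]
shift [-22.2  22.4   0.4] turn [-0.   -0.    0.02]
[[0.5355, -0.0529, 0.0656]]
[[0.5429, -0.0541, 0.0651]]
```

View pics/s5.png

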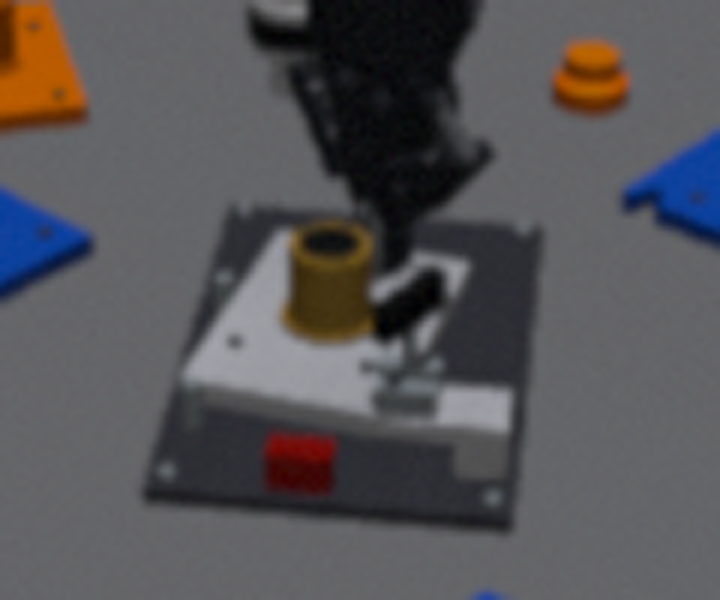

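The plate has turned clockwise about dowel_b. Its leading corner at crop (185,383) now points at dowel_a (190,385), so pushing on would jam. I'll back off and work out its yaw, then grip the boss to square it.

Request:
move_arm([
  [[10,0,0],[0,0,0],1],
  [[20,0,-20],[0,0,0],0.5],
  [[20,0,-60],[0,0,1],-1],
  [[-5,3,-75],[0,0,2],-1],
  [[-30,3,-75],[0,0,3],-1],
])

```text
clock: 11.25
tcp_pos: [0.5361, -0.052, 0.1133]
orientation: [0.002, -0.151, 0.989, -0.001]
wrist_force: [0.7, 0.5, -0.6]
finger_gap: 0.0723
grip_force: 0.0
```

```bash
python3 - <<'E'
from h import *
s=env.read_camera('side'); p=env.read_camera('top')
f=lambda u,v:(280+u/6,150+v/6)
c=np.array([.5363,-.0205]); a=.045; Rm=np.array([[np.cos(a),np.sin(a)],[-np.sin(a),np.cos(a)]])
fx=lambda w:(Rm@(w[:2]-c)*1000).round(1)
A,B=[fx(back(s,f(*q),.022)) for q in((185,383),(375,405))]
print("front edge",A,B,np.degrees(np.arctan2(*(B-A)[::-1])))
print("bed",[fx(back(s,f(*q),.01)) for q in((147,490),(512,522))])
print("dowel tops",[fx(back(s,f(*q),.034)) for q in((225,275),(191,382))])
for n,q in(("s",s),("p",p)):
  print(n,[fx(np.array(d['centre'])) for d in env.landmark_of('boss_top',q) if abs(d['centre'][0]-.53)<.05])
  for d in env.regions_of('plate',q):
    m=d['mask']; v,u=np.nonzero(m); w=back(q,(u.mean(),v.mean()),.022)
    if np.linalg.norm(w[:2]-[.535,-.06])<.06:
      h=cv2.approxPolyDP(cv2.convexHull(np.c_[u,v].astype(np.int32)),3,True)[:,0]
      print(n,[(x.tolist(),fx(back(q,x,.022)).tolist()) for x in h])
goal([.539,-.055,.13],182.6)
E
```

```text
front edge [58.2 33.6] [-30.2  39.6] 176.11710143963631
bed [array([ 64.2, 100.3]), array([-96.2, 101.9])]
dowel tops [array([ 51.1, -42. ]), array([52.5, 49.5])]
s [array([  0.3, -32. ])]
s [([357, 196], [-61.2, -74.9]), ([341, 222], [-28.4, 60.9]), ([316, 217], [41.7, 46.7]), ([312, 212], [56.5, 24.4]), ([328, 189], [28.6, -103.2]), ([338, 188], [-0.7, -112.9])]
p []
t 11.55 tcp [ 0.534  -0.0519  0.1109] j [-0.25  0.31 -0.27  1.   -0.   -0.56] gap 0.0854953992669821 F [-0.62  1.02 -0.06]
shift [ -3.8  -4.5 -19.1] turn [ 0.   -0.01  1.53]
```

```bash
cat > e.py <<'E'
from h import *
c=np.array([.5363,-.0205]); a=.045; Rm=np.array([[np.cos(a),np.sin(a)],[-np.sin(a),np.cos(a)]])
fx=lambda w:(Rm@(w[:2]-c)*1000)
def edge(verbose=True):
    s=env.read_camera('side'); g=s["pixels"].astype(float).mean(2); P=[];B=[]
    for r in range(184,232):
        row=g[r,290:345]; 
        dark=np.nonzero(row<85)[0]
        if len(dark)<2: continue
        b=dark[0]; B.append(fx(back(s,(290+b-.5,r),.01)))
        k=[i for i in range(b+2,50) if row[i]>=125 and row[i+1]>=125 and row[i+2]>=125]
        if k:
            i=k[0]; t=(125-row[i-1])/(row[i]-row[i-1]+1e-6)
            P.append(fx(back(s,(290+i-1+t,r),.022)))
    return s,np.array(P),np.array(B)
if __name__=="__main__":
    s,P,B=edge(); print(P.round(0).tolist()); print(B.round(0).tolist()[::4])
E
python3 e.py
```

```text
[[37.0, -96.0], [38.0, -90.0], [39.0, -84.0], [40.0, -79.0], [41.0, -73.0], [42.0, -67.0], [44.0, -61.0], [45.0, -56.0], [46.0, -50.0], [47.0, -44.0], [49.0, -39.0], [51.0, -33.0], [52.0, -28.0], [53.0, -22.0], [54.0, -17.0], [55.0, -11.0], [56.0, -6.0], [57.0, -1.0], [58.0, 5.0], [42.0, 32.0], [27.0, 35.0], [13.0, 38.0], [-2.0, 41.0], [-16.0, 44.0]]
[[68.0, -149.0], [151.0, -113.0], [146.0, -90.0], [69.0, -77.0], [68.0, -55.0], [68.0, -33.0], [70.0, -12.0], [68.0, 33.0], [70.0, 53.0], [70.0, 71.0], [69.0, 89.0]]
```

Edge fit: the plate is turned -11.8° and its centre is at about (-1,-31) mm in the fixture frame. I descend around the boss, grip, back off the dowels and square it.

Request:
move_arm([
  [[-1,-1,0],[0,0,1],-1],
  [[-1,-1,0],[0,0,2],-1],
  [[-1,-1,0],[0,0,2.7],-1],
  [[-1,-1,40],[0,0,2.7],-1],
  [[-1,-1,77],[0,0,2.7],-1],
])

```text
clock: 12.22
tcp_pos: [0.5361, -0.0527, 0.0337]
orientation: [0.0, 0.08, 0.997, -0.0]
wrist_force: [1.0, -1.5, 0.5]
finger_gap: 0.0854
grip_force: 0.0
```

Request:
move_arm([
  [[0,0,0],[0,0,0],-0.3],
  [[0,0,0],[0,0,0],1],
  [[0,0,0],[0,0,0],1],
  [[0,0,0],[0,0,0],1],
  [[0,0,0],[0,0,0],1],
], squeeze=20)

```text
clock: 12.85
tcp_pos: [0.5377, -0.0523, 0.0361]
orientation: [0.002, 0.08, 0.997, -0.0]
wrist_force: [-0.4, -0.5, 5.9]
finger_gap: 0.0391
grip_force: 21.7
```

```bash
python3 -c "
from h import *
goal([.5335,-.052,.036],182.6)"
```

```text
t 12.85 tcp [ 0.5377 -0.0523  0.0361] j [-0.25  0.38 -0.36  0.82 -0.   -0.09] gap 0.039097512974763285 F [-0.37 -0.53  5.95]
shift [ 4.1 -0.4  0.1] turn [-0.    0.02 -1.18]
```

Request:
move_arm([
  [[2,0,-2],[0,0,0],1],
  [[4,0,-2],[0,0,-0.3],1],
  [[4,0,-2],[0,0,-0.6],1],
  [[4,0,-2],[0,0,-0.9],1],
  [[4,0,-2],[0,0,-1.2],1],
])

```text
clock: 13.48
tcp_pos: [0.5318, -0.0512, 0.0362]
orientation: [-0.0, -0.025, 1.0, 0.0]
wrist_force: [0.5, -0.3, -2.8]
finger_gap: 0.0394
grip_force: 21.3
```

```bash
cat > f.py <<'E'
from e import *
s,P,B=edge(); print(P.round(0).tolist())
goal([.5335,-.052,.036],182.6); print("tcp fix",fx(env.get_state()['tcp_pos']).round(1))
E
python3 f.py
```

```text
[[43.0, -95.0], [44.0, -90.0], [44.0, -84.0], [44.0, -78.0], [44.0, -72.0], [44.0, -67.0], [44.0, -61.0], [44.0, -56.0], [44.0, -50.0], [44.0, -45.0], [44.0, -39.0], [44.0, -34.0], [44.0, -29.0], [44.0, -23.0], [44.0, -18.0], [44.0, -13.0], [44.0, -8.0], [44.0, -2.0], [44.0, 3.0], [44.0, 8.0], [44.0, 13.0], [44.0, 18.0], [44.0, 23.0], [44.0, 28.0], [44.0, 33.0], [43.0, 37.0], [38.0, 42.0], [-1.0, 41.0]]
t 13.525 tcp [ 0.5318 -0.0511  0.0362] j [-0.25  0.38 -0.37  0.82 -0.   -0.3 ] gap 0.03964660591738482 F [ 0.27 -0.34 -1.53]
shift [-1.6 -1.   0.2] turn [ 0.   -0.01  0.04]
tcp fix [ -5.9 -30.4]
```

Request:
move_arm([
  [[-1,5,0],[0,0,0],1],
  [[-2,10,0],[0,0,0],1],
  [[-3,15,0],[0,0,0],1],
  [[-3,20,0],[0,0,0],1],
  [[-3,24,0],[0,0,0],1],
])

```text
clock: 14.15
tcp_pos: [0.534, -0.0266, 0.0362]
orientation: [-0.0, -0.025, 1.0, 0.0]
wrist_force: [0.4, -0.7, -3.8]
finger_gap: 0.0396
grip_force: 21.2
```

```bash
python3 f.py
```

```text
[[47.0, -66.0], [47.0, -61.0], [47.0, -55.0], [47.0, -50.0], [47.0, -44.0], [47.0, -39.0], [47.0, -33.0], [47.0, -28.0], [48.0, -23.0], [47.0, -17.0], [47.0, -12.0], [47.0, -7.0], [47.0, -2.0], [47.0, 3.0], [47.0, 8.0], [47.0, 13.0], [47.0, 18.0], [47.0, 23.0], [47.0, 28.0], [47.0, 33.0], [47.0, 38.0], [47.0, 43.0], [47.0, 47.0], [47.0, 52.0], [47.0, 57.0], [46.0, 61.0], [42.0, 66.0], [-0.0, 65.0]]
t 14.2 tcp [ 0.5339 -0.0262  0.0362] j [-0.2   0.38 -0.37  0.82  0.   -0.25] gap 0.039295498030069854 F [ 0.89  1.13 -4.53]
shift [  1.7 -25.8   0.2] turn [ 0.   -0.    0.03]
tcp fix [-2.7 -5.6]
```

Request:
move_arm([
  [[0,0,1],[0,0,0],-0.4],
  [[0,0,1],[0,0,0],-0.4],
  [[0,0,1],[0,0,0],-0.4],
  [[0,0,-30],[0,0,0],-0.4],
  [[0,0,-60],[0,0,0],-0.4],
])

```text
clock: 14.82
tcp_pos: [0.5339, -0.0273, 0.097]
orientation: [-0.0, -0.024, 1.0, 0.0]
wrist_force: [0.5, 1.2, 0.7]
finger_gap: 0.06
grip_force: 0.0
```

Request:
move_arm([
  [[7,-7,0],[0,0,-1],1],
  [[14,-14,0],[0,0,-2],1],
  [[21,-21,0],[0,0,-3],1],
  [[28,-28,0],[0,0,-4],1],
  [[28,-28,0],[0,0,-4.5],1],
])

```text
clock: 15.45
tcp_pos: [0.5072, -0.0571, 0.0966]
orientation: [0.0, -0.406, 0.914, -0.0]
wrist_force: [-0.7, 0.1, 0.3]
finger_gap: 0.0002
grip_force: 0.0
```

```bash
python3 f.py; python3 -c "
from e import *
print((c+Rm.T@np.array([-.031,-.033])))
goal(np.r_[c+Rm.T@np.array([-.031,-.033]),.036],227.6)"
```

```text
[[47.0, -66.0], [48.0, -61.0], [47.0, -55.0], [47.0, -50.0], [47.0, -44.0], [47.0, -39.0], [47.0, -33.0], [47.0, -28.0], [48.0, -23.0], [47.0, -17.0], [47.0, -12.0], [47.0, -7.0], [47.0, -2.0], [47.0, 3.0], [47.0, 8.0], [47.0, 13.0], [47.0, 18.0], [47.0, 23.0], [47.0, 28.0], [47.0, 33.0], [47.0, 38.0], [47.0, 43.0], [47.0, 47.0], [47.0, 52.0], [47.0, 57.0], [46.0, 62.0], [44.0, 66.0], [1.0, 65.0]]
t 15.5 tcp [ 0.5075 -0.0569  0.0966] j [-0.27  0.27 -0.35  0.94 -0.   -1.11] gap -0.00017309770449891324 F [ 0.48 -0.57  0.25]
shift [-21.1 -16.1  60.6] turn [-0.    0.    4.55]
tcp fix [-30.4 -35.1]
[ 0.50681588 -0.05486112]
t 15.5 tcp [ 0.5075 -0.0569  0.0966] j [-0.27  0.27 -0.35  0.94 -0.   -1.11] gap -0.00017309770449891324 F [ 0.48 -0.57  0.25]
shift [-1.1  1.9 60.6] turn [-0.    0.    0.05]
```

Request:
move_arm([
  [[0,1,30],[0,0,0],1],
  [[0,1,62],[0,0,0],1],
  [[-4,1,62],[0,0,0],1],
  [[-8,1,62],[0,0,0],1],
  [[-8,1,62],[0,0,0],1],
])

```text
clock: 16.12
tcp_pos: [0.5138, -0.0499, 0.0358]
orientation: [0.001, -0.405, 0.914, -0.001]
wrist_force: [0.4, -0.5, -0.3]
finger_gap: 0.0001
grip_force: 0.0
```

Request:
move_arm([
  [[-1,0,0],[0,0,0],1],
  [[-2,0,0],[0,0,0],1],
  [[-3,0,0],[0,0,0],1],
  [[-4,0,0],[0,0,0],1],
  [[-4,0,0],[0,0,0],1],
])

```text
clock: 16.75
tcp_pos: [0.5149, -0.0471, 0.0344]
orientation: [-0.0, -0.405, 0.914, -0.0]
wrist_force: [-1.0, -1.9, 0.4]
finger_gap: 0.0001
grip_force: 1.3
```

```bash
python3 f.py
```

```text
[[48.0, -66.0], [48.0, -61.0], [48.0, -55.0], [48.0, -50.0], [48.0, -44.0], [48.0, -39.0], [48.0, -33.0], [48.0, -28.0], [48.0, -23.0], [48.0, -17.0], [48.0, -12.0], [48.0, -7.0], [48.0, -2.0], [48.0, 3.0], [48.0, 8.0], [48.0, 13.0], [48.0, 18.0], [48.0, 23.0], [48.0, 28.0], [48.0, 33.0], [48.0, 38.0], [48.0, 43.0], [48.0, 48.0], [48.0, 52.0], [48.0, 57.0], [48.0, 62.0], [46.0, 66.0], [3.0, 65.0], [-21.0, 66.0]]
t 16.8 tcp [ 0.5149 -0.0472  0.0344] j [-0.25  0.35 -0.42  0.8  -0.   -1.08] gap -9.418842836588854e-05 F [-2.79 -1.88  1.08]
shift [ -8.9 -17.   -1.6] turn [-0.   -0.    4.52]
tcp fix [-22.6 -25.7]
```

Request:
move_arm([
  [[-0.8,0,0],[0,0,0],1],
  [[-1.5,0,0],[0,0,0],1],
  [[-2,0,0],[0,0,0],1],
  [[-2.5,0,0],[0,0,0],1],
  [[-2.5,0,0],[0,0,0],1],
])

```text
clock: 17.42
tcp_pos: [0.5152, -0.0459, 0.0343]
orientation: [-0.002, -0.405, 0.914, -0.0]
wrist_force: [-7.2, -5.0, 5.3]
finger_gap: 0.0001
grip_force: 4.2
```

```bash
python3 f.py
```

```text
[[48.0, -66.0], [48.0, -61.0], [48.0, -55.0], [48.0, -50.0], [48.0, -44.0], [48.0, -39.0], [48.0, -33.0], [48.0, -28.0], [48.0, -23.0], [48.0, -17.0], [49.0, -12.0], [49.0, -7.0], [49.0, -2.0], [49.0, 3.0], [49.0, 8.0], [49.0, 13.0], [49.0, 18.0], [49.0, 23.0], [49.0, 28.0], [49.0, 33.0], [49.0, 38.0], [49.0, 43.0], [49.0, 48.0], [49.0, 52.0], [49.0, 57.0], [49.0, 62.0], [48.0, 66.0], [25.0, 68.0], [-16.0, 67.0]]
t 17.475 tcp [ 0.5152 -0.0459  0.0343] j [-0.24  0.35 -0.42  0.8  -0.   -1.08] gap -2.8963833212830353e-05 F [-6.35 -5.93  5.02]
shift [ -7.8 -17.7  -1.7] turn [-0.   -0.02  4.52]
tcp fix [-22.2 -24.4]
```

Request:
move_arm([
  [[-0.5,0.5,0],[0,0,0],1],
  [[-1,1,-0.5],[0,0,0],1],
  [[-1.5,1.5,-0.5],[0,0,0],1],
  [[-2,2,-1],[0,0,0],1],
  [[-2,2,-1],[0,0,0],1],
])

```text
clock: 18.1
tcp_pos: [0.515, -0.0419, 0.0345]
orientation: [-0.001, -0.405, 0.914, 0.001]
wrist_force: [-5.1, -2.3, -2.8]
finger_gap: 0.0001
grip_force: 2.3
```

Request:
move_arm([
  [[-0.4,0.4,0],[0,0,0],1],
  [[-0.8,0.8,0],[0,0,0],1],
  [[-1.1,1.1,0],[0,0,0],1],
  [[-1.4,1.4,0],[0,0,0],1],
  [[-1.4,1.4,0],[0,0,0],1],
])

```text
clock: 18.73
tcp_pos: [0.515, -0.0414, 0.0347]
orientation: [-0.002, -0.405, 0.914, -0.001]
wrist_force: [-5.7, -7.3, -2.8]
finger_gap: 0.0
grip_force: 4.4
```

```bash
python3 f.py
```

```text
[[48.0, -61.0], [48.0, -55.0], [48.0, -50.0], [48.0, -44.0], [48.0, -39.0], [48.0, -33.0], [48.0, -28.0], [48.0, -23.0], [48.0, -17.0], [49.0, -12.0], [49.0, -7.0], [49.0, -2.0], [49.0, 3.0], [49.0, 8.0], [49.0, 13.0], [49.0, 18.0], [49.0, 23.0], [49.0, 28.0], [49.0, 33.0], [49.0, 38.0], [49.0, 43.0], [49.0, 48.0], [49.0, 52.0], [49.0, 57.0], [49.0, 62.0], [49.0, 67.0], [47.0, 71.0], [-15.0, 67.0], [-19.0, 71.0]]
t 18.775 tcp [ 0.515  -0.0414  0.0347] j [-0.23  0.35 -0.42  0.8  -0.   -1.07] gap -0.0002677771659829674 F [-5.64 -7.41 -2.41]
shift [ -4.6 -20.8  -1.3] turn [-0.01 -0.02  4.52]
tcp fix [-22.2 -19.9]
```

Request:
move_arm([
  [[-0.7,0,0],[0,0,0],1],
  [[-1.4,0,0],[0,0,0],1],
  [[-2,0,0],[0,0,0],1],
  [[-2,0,0],[0,0,0],1],
  [[-2,0,0],[0,0,0],1],
])

```text
clock: 19.4
tcp_pos: [0.5151, -0.0414, 0.0348]
orientation: [-0.004, -0.404, 0.915, -0.002]
wrist_force: [-9.4, -13.0, 1.1]
finger_gap: -0.0002
grip_force: 7.8
```

Request:
move_arm([
  [[-0.7,-0.5,0],[0,0,0],1],
  [[-0.7,-0.5,0],[0,0,0],1],
  [[-0.7,-0.5,0],[0,0,0],1],
  [[-0.7,-0.5,0],[0,0,0],1],
  [[-0.7,-0.5,0],[0,0,0],1],
])

```text
clock: 20.02
tcp_pos: [0.5151, -0.0414, 0.0347]
orientation: [-0.004, -0.404, 0.915, -0.001]
wrist_force: [-12.0, -13.8, 1.8]
finger_gap: -0.0001
grip_force: 8.9
```

```bash
python3 f.py | tail -4; python3 -c "
from h import *
s=env.read_camera('side');save(s,'s6.png',(150,250,280,400),6)"
```

```text
[[48.0, -61.0], [48.0, -55.0], [49.0, -50.0], [49.0, -44.0], [48.0, -39.0], [48.0, -33.0], [49.0, -28.0], [49.0, -23.0], [48.0, -17.0], [49.0, -12.0], [49.0, -7.0], [49.0, -2.0], [49.0, 3.0], [49.0, 8.0], [49.0, 13.0], [49.0, 18.0], [49.0, 23.0], [49.0, 28.0], [49.0, 33.0], [49.0, 38.0], [49.0, 43.0], [49.0, 48.0], [49.0, 52.0], [49.0, 57.0], [49.0, 62.0], [49.0, 67.0], [47.0, 71.0], [-15.0, 67.0], [-19.0, 71.0]]
t 20.075 tcp [ 0.5151 -0.0414  0.0347] j [-0.23  0.35 -0.41  0.81 -0.01 -1.06] gap -0.00010627653405899258 F [-12.36 -13.81   2.3 ]
shift [ -4.5 -20.7  -1.4] turn [-0.02 -0.05  4.51]
tcp fix [-22.1 -19.9]
```

View pics/s6.png

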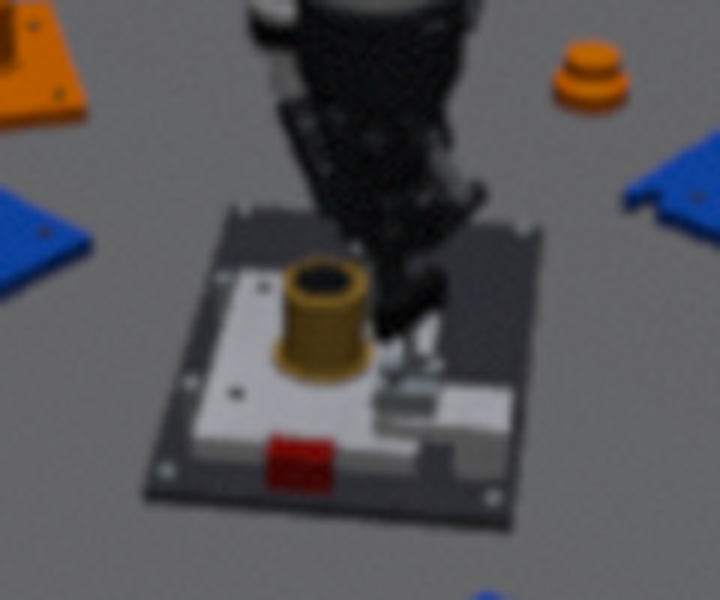

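The plate sits against the dowels (crop (223,275) and (190,382)) and the red stop (300,460). The wrist force reads 12 and 14 N in x and y, and the plate no longer moves. I back off and lift.

Request:
move_arm([
  [[3,0,0],[0,0,0],1],
  [[8,0,0],[0,0,0],1],
  [[20,0,0],[0,0,0],1],
  [[22,0,-50],[0,0,0],1],
  [[22,0,-100],[0,0,0],0],
])

```text
clock: 20.75
tcp_pos: [0.5033, -0.0551, 0.1364]
orientation: [0.0, -0.405, 0.914, 0.0]
wrist_force: [0.7, -0.7, -0.3]
finger_gap: 0.0172
grip_force: 0.0
```

```bash
python3 f.py; python3 -c "
from h import *
s=env.read_camera('side'); print(env.landmark_of('tbar_grip',s)[:2]);goal([.4898,.0325,.135],182.6+57)"
```

```text
[[48.0, -61.0], [48.0, -55.0], [48.0, -50.0], [48.0, -44.0], [48.0, -39.0], [48.0, -33.0], [48.0, -28.0], [48.0, -23.0], [48.0, -17.0], [49.0, -12.0], [49.0, -7.0], [48.0, -2.0], [49.0, 3.0], [49.0, 8.0], [49.0, 13.0], [48.0, 18.0], [49.0, 23.0], [49.0, 28.0], [49.0, 33.0], [49.0, 38.0], [49.0, 43.0], [49.0, 48.0], [49.0, 52.0], [49.0, 57.0], [49.0, 62.0], [49.0, 67.0], [47.0, 71.0], [-15.0, 67.0], [-19.0, 71.0]]
t 20.8 tcp [ 0.5072 -0.0559  0.1436] j [-0.27  0.23 -0.29  1.04  0.   -1.1 ] gap 0.024586332138419785 F [ 0.89 -0.02  5.37]
shift [-20.  -15.9 107.8] turn [-0.04  0.05  4.52]
tcp fix [-30.7 -34.1]
[{'centre': [0.4889, 0.0327, 0.0896], 'confidence': 0.61}]
t 20.9 tcp [ 0.5065 -0.0557  0.1388] j [-0.27  0.23 -0.3   1.03  0.   -1.1 ] gap 0.03932416682070688 F [-0.46  0.44 -0.  ]
shift [-54.2  71.6   3.5] turn [-0.04  0.02 -1.18]
```

Request:
move_arm([
  [[-27,36,0],[0,0,-0.6],-0.4],
  [[-54,72,0],[0,0,-1.2],-0.4],
  [[-54,72,0],[0,0,-1.2],-0.4],
  [[-54,72,30],[0,0,-1.2],-0.4],
  [[-54,72,64],[0,0,-1.2],-0.4],
])

```text
clock: 21.52
tcp_pos: [0.4874, 0.0328, 0.0706]
orientation: [0.001, -0.498, 0.867, -0.001]
wrist_force: [0.3, 0.3, -1.1]
finger_gap: 0.0599
grip_force: 0.0
```

```bash
python3 -c "
from h import *
goal([.4898,.0325,.0735],182.6+57.5)"
```

```text
t 21.525 tcp [0.4874 0.0328 0.0706] j [-0.1   0.26 -0.45  0.86 -0.   -1.14] gap 0.05992062970764085 F [ 0.3   0.29 -1.09]
shift [-0.9 -2.2 -2.9] turn [-0.01  0.   -0.03]
```

Request:
move_arm([
  [[-1,-2,-2],[0,0,0],0.3],
  [[-1,-2,-2],[0,0,0],1],
  [[-1,-2,-2],[0,0,0],1],
  [[-1,-2,-2],[0,0,0],1],
  [[-1,-2,-2],[0,0,0],1],
], squeeze=40)

```text
clock: 22.15
tcp_pos: [0.49, 0.033, 0.0747]
orientation: [0.001, -0.499, 0.867, -0.001]
wrist_force: [-1.0, -1.1, 7.0]
finger_gap: 0.009
grip_force: 41.5
```

Request:
move_arm([
  [[0,0,-1.5],[0,0,1],1],
  [[0,0,-1.5],[0,0,2],1],
  [[0,0,-1.5],[0,0,3],1],
  [[0,0,-1.5],[0,0,4],1],
  [[0,0,-1.5],[0,0,5],1],
])

```text
clock: 22.78
tcp_pos: [0.4893, 0.0334, 0.0746]
orientation: [0.0, -0.083, 0.997, 0.0]
wrist_force: [2.0, 0.3, -5.6]
finger_gap: 0.0093
grip_force: 39.6
```

Request:
move_arm([
  [[0,0,0],[0,0,0.4],1],
  [[0,0,0],[0,0,0.75],1],
  [[0,0,0],[0,0,0.75],1],
  [[0,0,4],[0,0,0.75],1],
  [[0,0,8],[0,0,0.75],1],
])

```text
clock: 23.4
tcp_pos: [0.4894, 0.0334, 0.0667]
orientation: [0.0, -0.021, 1.0, 0.0]
wrist_force: [2.8, 1.7, -4.4]
finger_gap: 0.009
grip_force: 39.9
```

Request:
move_arm([
  [[0,0,2],[0,0,0],1],
  [[0,0,3],[0,0,0],1],
  [[0,0,3],[0,0,0],-0.4],
  [[0,0,3],[0,0,0],-0.4],
  [[0,0,3],[0,0,0],-0.4],
])

```text
clock: 24.02
tcp_pos: [0.4887, 0.0332, 0.0641]
orientation: [-0.0, -0.02, 1.0, -0.0]
wrist_force: [0.1, 0.0, 0.2]
finger_gap: 0.0601
grip_force: 0.0
```

Request:
move_arm([
  [[0,0,0],[0,0,0],-0.4],
  [[0,0,-30],[0,0,0],-0.4],
  [[0,0,-80],[0,0,0],-0.4],
  [[80,0,-100],[0,0,0],-0.4],
  [[80,0,-100],[0,0,0],-0.4],
])

```text
clock: 24.65
tcp_pos: [0.4067, 0.0302, 0.1649]
orientation: [-0.0, -0.02, 1.0, -0.0]
wrist_force: [0.1, 0.3, -0.5]
finger_gap: 0.0598
grip_force: 0.0
```

```bash
python3 f.py; python3 -c "
from h import *
s=env.read_camera('side'); print(env.landmark_of('tbar_grip',s)[:2]);save(s,'s7.png',(150,250,280,400),6)"
```

```text
[[48.0, -61.0], [48.0, -55.0], [48.0, -50.0], [48.0, -44.0], [48.0, -39.0], [48.0, -33.0], [48.0, -28.0], [48.0, -23.0], [48.0, -17.0], [49.0, -12.0], [49.0, -7.0], [48.0, -2.0], [48.0, 3.0], [49.0, 8.0], [49.0, 13.0], [48.0, 18.0], [49.0, 23.0], [49.0, 28.0], [49.0, 33.0], [49.0, 38.0], [49.0, 43.0], [49.0, 48.0], [49.0, 52.0], [49.0, 57.0], [49.0, 62.0], [49.0, 66.0], [47.0, 71.0], [-15.0, 67.0], [-19.0, 71.0]]
t 24.7 tcp [0.4052 0.0303 0.1649] j [-0.12  0.02 -0.47  1.08 -0.   -0.16] gap 0.05994893244499755 F [-3.52  0.69 -0.58]
shift [-125.   -87.4  128.8] turn [-0.   -0.01 -0.03]
tcp fix [-128.7   56.7]
[{'centre': [0.4884, 0.032, 0.0769], 'confidence': 0.55}]
```

View pics/s7.png

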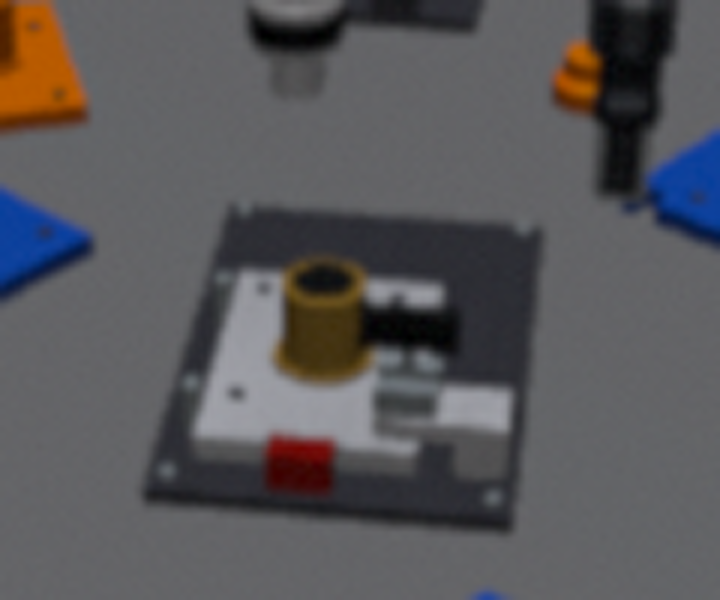

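The T-bar is back along x at crop (410,325), with its grip point at z 0.077, which means the plunger is down. The plate is flush at the dowels and stop, and the robot is clear. I hand in.

```bash
python3 -c "
from workcell import env
print(env.hand_in())"
```

```text
the job is handed in; nothing more can be done
None
```

The job is handed in at about 25 s on the robot's clock, with no verdict returned: the pin is down in the plate's notch with the T-handle twisted back, the plate showed no shift from flush against dowels and stop in the last picture, and the eyepiece, cap and spacer ring were never touched.

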